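# Slide a brass blank along the rail into the corner of the marking jig

## Task

Using only the fingertips and never picking it up off the bed, push the thick rectangular brass blank on the perforated marking bed straight over against the long steel rail until its long side is flush with the rail, then slide it along the rail into the corner pocket until it is fully home, flush against both the rail and the end stop. Leave every other part and tool where it lies, and take the hand clear when done.

Things in the scene. Friction and masses are not known exactly. Their poses are not given: they have to be found in the camera images.
- jig: Perforated aluminium marking bed, 280 mm (its x) by 380 mm (its y), fixed, at another place and yaw (up to 0.4 rad) each time; origin under its centre at bench height, z up, flat top 25 mm above the origin. A steel rail and a corner block with end stop and keeper nose are screwed on it, all 9 mm high above its top. A seated blank has its origin at x +45, y +115, z +25 mm in this frame.
- rail_mid (a point): Point on the working face of the long straight blackened steel rail, at the bed's top. The face is the plane x = +65 mm of the jig, looking to the jig's -x; the rail runs along the jig's y (from -175 to +163 mm) and is 15 mm thick beyond the face, 9 mm high. Smooth: friction about 0.3 between blank and bed or rail. Axes as the jig's.
- corner (a point): Inner corner of the pocket, where the rail's face (jig x = +65 mm) meets the end stop's face (jig y = +145 mm), at the bed's top. The end stop is a bar 18 mm thick along the jig's x, from +4 mm to the rail, 9 mm high; the pocket lies on its -y side. Axes as the jig's.
- nose_tip (a point): Round tip (jig x +16, y +117 mm, at the bed's top) of the keeper nose: an arm 12 mm thick and 9 mm high, running from the end stop back along the jig's -y, parallel to the rail. Rail, end stop and nose make the corner pocket, 43 mm wide and 28 mm deep, open towards -y; about half of the seated blank sticks out of it.
- blank: The thick rectangular brass blank: plain block 40 mm (its x) by 60 mm (its y) by 12 mm high, about 0.24 kg, loose and flat on the bed on the jig's -x side of the rail, its centre about 100 to 120 mm from the rail's face, turned up to 0.35 rad from the jig's axes; origin at the centre of its underside. Either long side may go to the rail. A fingertip pressed on its top with 5 to 20 N drags it.
- disc: Round brass blank, 44 mm across, 10 mm high, loose on the bed in the same row as the brass blank (either may be the one nearer the end stop); origin at the centre of its underside. To be left alone.
- lens_cap: Black plastic lens cap, 52 mm across, 14 mm high, loose on the bed near the corner opposite the rail at the end stop's side; origin at the centre of its underside. To be left alone.
- spacer: Hexagonal aluminium spacer standing upright, 18 mm across, 28 mm high, loose near the bed's edge that is farthest from the rail; origin at the centre of its underside. To be left alone.
- marked_plate: Thin marked brass plate, 42 x 56 x 4 mm, dark ornament on top, loose on the bed behind the rail; origin at the centre of its underside. To be left alone.
- caliper: Caliper lying on the bench to the right of the bed, 230 mm long along its x, 14 mm high; origin at the centre of its beam, at bench height. To be left alone.
- driver: Screwdriver lying on the bench to the left of the bed, about 200 mm long along its x; origin at its underside. To be left alone.
- spray_can: Yellow spray can standing on the bench at the left of the bed, 52 mm across, 170 mm high; origin at the centre of its underside. To be left alone.

How it is judged:
By the outcome, as a careful person would: the job done as asked, in the order asked, and still so for the second after the job is handed in, with the robot touching nothing.
It also fails if it takes over 48 s, if anything falls off the work surface, if the arm or the gripper's body presses on something with over 40 N, if the wrist force passes 120 N, or if a joint passes its speed limit or range.

## Robot

A 6-joint arm with a two-finger parallel gripper is mounted at the origin on the work surface. World frame = base frame: x ahead of the robot, y to its left, z up, the work surface at z = 0. Lengths are in m, angles in rad, forces in N, time in s.
With the tool pointing down it reaches from about 0.25 to 0.775 m from the base axis. Payload 4 kg.
Tool frame: the origin (TCP) lies at the very end of the fingers, on their centre line; the grasp point (between the pads) lies 19 mm behind it; z points along the fingers, y is the line along which they close (so a half turn about z gives the same grasp; the last joint's range is limited). The gripper opens to 85 mm and grips with 20 to 120 N. Pads are 22 mm wide; open, the fingers measure 114 mm over their backs; the gripper's body (76 mm by 85 mm) begins 54 mm behind the grasp point. The pads swing forward as they close: fully open they stand 13 mm farther back than shut.
Start: joints at [1.193, 0.087, 1.371, -0, 1.684, -0.103], TCP at [0.149, 0.529, 0.209] pointing down, gripper open.
Joint ranges: [-3.1, 3.1], [-0.76, 2.03], [0.27, 2.55], [-1.08, 4.22], [0.17, 2.65], [-2.57, 2.57]. Speed limits (rad/s): [2.79, 2.79, 3.14, 3.14, 3.14, 3.14].

## Interface

Orientations are given as a unit quaternion [x, y, z, w].
In Python, from cell import sense, vision, order gives the robot as it stands. The module is installed in compiled form; this text tells all that it offers.
- The arm moves only by the shell command python3 -m pendant 'ROWS'. ROWS is text: rows parted by semicolons, each of 7 numbers parted by spaces: the shift along the tool's x, y, z in mm, then the turn, a rotation vector about the tool's x, y, z in rad, then the gripper's target within -1 to 1 (fully open at 1, half-way at 0, shut at -1). A call has 1 to 8 rows; each row is the pose to reach, as a shift and turn from the pose commanded when the call began, along the tool's axes at that moment; what a row does not reach only later rows make up. A row lasts 1/10 s, in which the tool goes at most 50 mm and 8.59 degrees, less where a joint would pass 70% of its speed; a pose out of reach is approached as far as the arm can. A call with a gripper value outside its range is refused whole. The fingers move at their own pace and stop on an object; the grip force is fixed at half the most. Time passes only in rows, so rows that repeat a pose let the fingers close. It gives the time, the measured TCP pose, the force, the opening and the grip force at its end, in the units of the state.
- sense(): the state, without advancing time (a new reading comes with each control period).
- vision.snapshot(name): name is "scene" or "side" or "wrist"; returns the picture (400x640x3 uint8, blue, green, red); there is no depth.
- vision.get_calibration(name): a dict with "mtx" (3x3 intrinsics, pixels), "eye" and "orientation" of the camera in the world; the wrist camera has in their place "mount" (4x4, takes a point from camera to tool coordinates, whose origin is the TCP and whose axes are the flange's). Camera axes: x right, y up, looking along -z (the intrinsics and any distortion apply to the point x, -y, -z); pixel columns grow to the right and rows downward; lengths in m; the calibration is good to about 2 mm. A picture is of the moment at which its call begins: read the wrist's pose just before it. get_calibration takes no time and is no camera call.
- order.hand_in(): hands the job in; it is judged then, once.
The state is a dict: "clock": time; "q": joint angles; "qd": joint speeds; "joint_torque": joint torques, N m; "ee_pos": TCP position; "eef_rot": TCP orientation; "wrist_force": force on the tool from outside, world axes, zero at the start; "ft_torque": the same for the moment, N m; "gripper_width": finger opening in m; "gripper_force": force on a finger pad.
Only numpy, scipy, OpenCV 4.12 (cv2) and the standard library are available. Lean on these libraries where they do the work, as an engineer would, in place of code of your own. Each camera call takes 0.05 s, during which the arm holds its last target. There are 200 camera calls.

## Working session

There is one attempt and no reset: what is moved stays moved. The work goes in short steps, Python scripts to look and compute and a shell command to move; the robot and the scene stay as the last step left them, time stands still between calls to the robot, and variables do not carry over. Pictures are saved under pics/ and viewed, at most 10 in all, crops included, and the job is handed in when it is done.

```bash
mkdir -p pics; python3 - <<'E'
from cell import sense, vision
import cv2
s=sense();print(s)
for n in("scene","side","wrist"):
    im=vision.snapshot(n);cv2.imwrite(f"pics/{n}0.png",im);print(n,vision.get_calibration(n))
E
```

```text
{'clock': 0.0, 'q': array([ 1.19287631e+00,  8.79479370e-02,  1.37230099e+00,  1.14067027e-05,
        1.68358276e+00, -1.03086069e-01]), 'qd': array([ 0.00021095, -0.00174405,  0.0010492 ,  0.00244437,  0.00151112,
        0.00097239]), 'joint_torque': array([ 8.97674136e-05, -3.51850998e+01, -3.13282335e+01, -1.04827977e-04,
        1.05711105e-02,  2.03753110e-06]), 'ee_pos': array([0.14904942, 0.52883976, 0.20781933]), 'eef_rot': array([ 1.36984182e-01,  9.90572602e-01, -1.08594602e-03, -2.72163984e-04]), 'wrist_force': array([ 0.9187566 , -0.10999272, -0.11834581]), 'ft_torque': array([-0.0089517 , -0.00138167,  0.04549217]), 'gripper_force': 0.0, 'gripper_width': 0.08515709873411113}
scene {'mtx': array([[397.19403997,   0.        , 318.87147489],
       [  0.        , 397.19403997, 198.88096137],
       [  0.        ,   0.        ,   1.        ]]), 'eye': array([1.30436762, 0.17366307, 0.78832036]), 'orientation': array([0.24529029, 0.30605078, 0.72044069, 0.5719535 ])}
side {'mtx': array([[512.90339053,   0.        , 319.64101581],
       [  0.        , 512.90339053, 202.89168966],
       [  0.        ,   0.        ,   1.        ]]), 'eye': array([-0.11817162,  0.94191277,  1.20550484]), 'orientation': array([-0.11468748,  0.36578267,  0.88400389, -0.26755738])}
wrist {'mtx': array([[346.7747937 ,   0.        , 325.03102297],
       [  0.        , 346.7747937 , 197.59216312],
       [  0.        ,   0.        ,   1.        ]]), 'mount': array([[-9.38986280e-04,  9.64859478e-01,  2.62764734e-01,
         6.73174272e-02],
       [ 9.99999446e-01,  7.81209004e-04,  7.04922784e-04,
         3.65055248e-05],
       [ 4.74877254e-04,  2.62765251e-01, -9.64859678e-01,
        -1.65780980e-01],
       [ 0.00000000e+00,  0.00000000e+00,  0.00000000e+00,
         1.00000000e+00]])}
```

View pics/scene0.png

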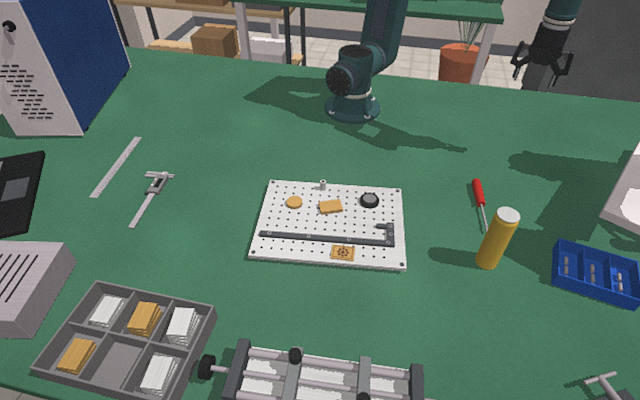

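View pics/wrist0.png

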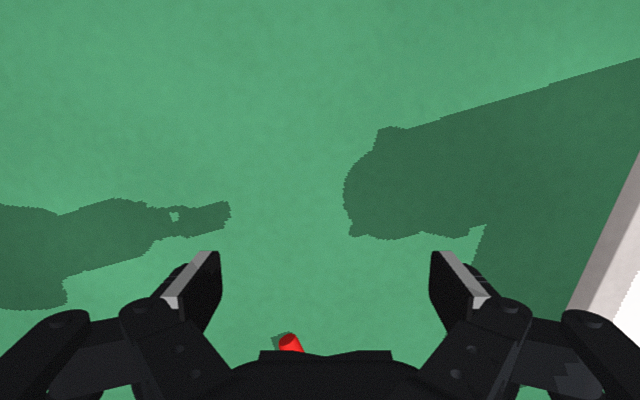

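The scene picture shows the white bed (corners near (270,180), (401,188), (405,268), (249,258)), the blank at (330,206), the disc at (294,202), the cap at (369,199), and the rail running (260,235)–(395,242) with its pocket at the right. The wrist picture shows only bench, the two fingers and a bit of the red driver.

```bash
cat > h.py <<'E'
import numpy as np, cv2
from scipy.spatial.transform import Rotation as R
from cell import sense, vision
def cam(n,s=None):
    c=vision.get_calibration(n)
    if n!="wrist": return c["mtx"],R.from_quat(c["orientation"]).as_matrix(),np.array(c["eye"])
    T=R.from_quat(s["eef_rot"]).as_matrix();M=c["mount"]
    return c["mtx"],T@M[:3,:3],T@M[:3,3]+s["ee_pos"]
def ray(C,uv,z):
    K,Rm,e=C;uv=np.atleast_2d(uv).astype(float)
    d=np.c_[(uv-K[:2,2])/[K[0,0],K[1,1]],np.ones(len(uv))]*[1,-1,-1]@Rm.T
    return e+d*((z-e[2])/d[:,2])[:,None]
def proj(C,P):
    K,Rm,e=C;p=(np.atleast_2d(P)-e)@Rm*[1,-1,-1]
    return (p@K.T)[:,:2]/p[:,2:]
E
python3 - <<'E'
from h import *
for n in("scene","side"):
    im=cv2.imread(f"pics/{n}0.png");C=cam(n)
    hsv=cv2.cvtColor(im,cv2.COLOR_BGR2HSV)
    m=cv2.inRange(hsv,(10,90,90),(30,255,255))
    k,l,st,ce=cv2.connectedComponentsWithStats(m)
    for i in range(1,k):
        if st[i,4]>60:print(n,ce[i].round(),st[i],ray(C,ce[i],.035)[0].round(3))
C=cam("scene");print(ray(C,[(270,180),(401,188),(405,268),(249,258)],.025).round(3))
im=cv2.imread("pics/side0.png");cv2.imwrite("pics/s2.png",cv2.resize(im,(800,500)))
E
```

```text
scene [135.   2.] [114   0  44   6 128] [-0.786 -1.37   0.035]
scene [198.   5.] [150   0  85  14 593] [-0.823 -1.005  0.035]
scene [261.  14.] [247  10  33   8  93] [-0.778 -0.623  0.035]
scene [207.  40.] [ 157   23   83   35 1285] [-0.386 -0.753  0.035]
scene [294. 202.] [287 196  15  13 159] [ 0.566 -0.064  0.035]
scene [330. 206.] [319 199  24  15 272] [0.56  0.035 0.035]
scene [495. 243.] [ 475  212   44   58 1231] [0.592 0.455 0.035]
scene [342. 252.] [331 245  24  16 298] [0.707 0.096 0.035]
scene [144. 318.] [127 301  35  37 842] [ 0.972 -0.274  0.035]
scene [ 76. 355.] [ 57 338  39  37 837] [ 1.073 -0.36   0.035]
side [396.  32.] [382  20  29  24 403] [ 0.889 -1.21   0.035]
side [258. 104.] [250 100  17  10 102] [ 1.061 -0.359  0.035]
side [263. 122.] [255 116  18  13 160] [ 0.97  -0.276  0.035]
side [320. 195.] [314 190  13  11 111] [ 0.562 -0.06   0.035]
side [257. 208.] [248 202  19  14 158] [0.696 0.103 0.035]
side [304. 213.] [297 206  15  16 193] [0.557 0.038 0.035]
side [197. 284.] [182 261  28  44 734] [0.65  0.427 0.035]
[[ 0.484 -0.16   0.025]
 [ 0.431  0.215  0.025]
 [ 0.711  0.247  0.025]
 [ 0.767 -0.12   0.025]]
```

View pics/s2.png

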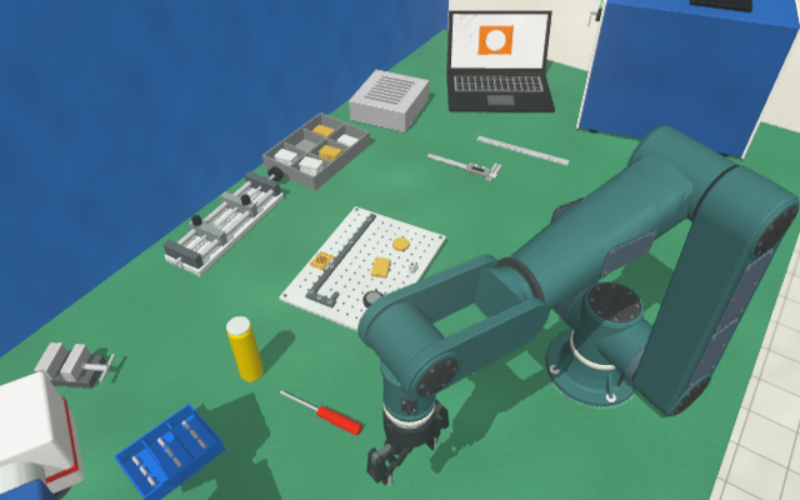

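The side picture confirms the layout: blank at about (381,267) in the enlarged view, rail beyond it and pocket at the near left (320,298). I'm moving to look from above.

```bash
python3 -m pendant '-422 -389 -42 0 0 -0.419 -0.4;-422 -389 -42 0 0 -0.419 -0.4;-422 -389 -42 0 0 -0.419 -0.4;-422 -389 -42 0 0 -0.419 -0.4;-422 -389 -42 0 0 -0.419 -0.4;-422 -389 -42 0 0 -0.419 -0.4;-422 -389 -42 0 0 -0.419 -0.4;-422 -389 -42 0 0 -0.419 -0.4'
python3 -c "
from h import *
s=sense();T=R.from_quat(s['eef_rot']).as_matrix();print(s['q'].round(3),T.round(3));print((T.T@(np.array([.45,.04,.25])-s['ee_pos'])*1000).round(1))"
```

```text
clock: 0.95
ee_pos: [0.3551, 0.1938, 0.2378]
eef_rot: [-0.072, 0.997, 0.0, 0.0]
wrist_force: [1.0, 0.2, -0.0]
gripper_width: 0.0259
gripper_force: 0.0
[ 0.359 -0.246  1.625  0.     1.763 -1.356] [[-0.99  -0.144  0.   ]
 [-0.144  0.99   0.   ]
 [-0.     0.    -1.   ]]
[ -71.8 -165.8  -12.2]
```

```bash
python3 -m pendant '-72 -166 -12 0 0 0 -0.4;-72 -166 -12 0 0 0 -0.4;-72 -166 -12 0 0 0 -0.4;-72 -166 -12 0 0 0 -0.4;-72 -166 -12 0 0 0 -0.4;-72 -166 -12 0 0 0 -0.4'
python3 - <<'E'
from h import *
s=sense();im=vision.snapshot("wrist");cv2.imwrite("pics/w1.png",im)
import pickle;pickle.dump(s,open("w1.pkl","wb"));print(s["ee_pos"],s["wrist_force"])
E
```

```text
clock: 1.55
ee_pos: [0.4496, 0.0414, 0.2492]
eef_rot: [-0.071, 0.997, 0.0, -0.001]
wrist_force: [-0.7, -0.2, 0.8]
gripper_width: 0.0258
gripper_force: 0.0
[0.44956528 0.04137641 0.24919537] [-0.7246756  -0.18348539  0.84837304]
```

View pics/w1.png

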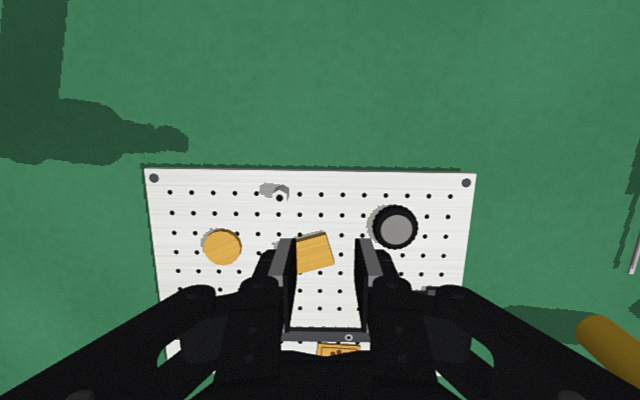

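The wrist view shows the bed upright with robot side up: blank at (315,253) partly behind the fingers, disc (222,247), cap (395,227), spacer (279,193), rail at row 335. I need to shift forward to see the rail and the blank in full.

```bash
python3 -m pendant '-145 0 -50 0 0 0 -0.4;-145 0 -50 0 0 0 -0.4;-145 0 -50 0 0 0 -0.4;-145 0 -50 0 0 0 -0.4;-145 0 -50 0 0 0 -0.4'
python3 - <<'E'
from h import *
s=sense();im=vision.snapshot("wrist");cv2.imwrite("pics/w2.png",im)
import pickle;pickle.dump(s,open("w2.pkl","wb"));print(s["ee_pos"],s["q"].round(2))
C=cam("wrist",s)
hsv=cv2.cvtColor(im,cv2.COLOR_BGR2HSV)
m=cv2.inRange(hsv,(10,90,90),(30,255,255))
for c in cv2.findContours(m,cv2.RETR_EXTERNAL,cv2.CHAIN_APPROX_NONE)[0]:
    if cv2.contourArea(c)>300:
        r=cv2.minAreaRect(c);print(r,ray(C,cv2.boxPoints(r),.037).round(4).tolist())
E
```

```text
clock: 2.1
ee_pos: [0.5934, 0.0643, 0.2984]
eef_rot: [-0.073, 0.997, 0.0, -0.001]
wrist_force: [-1.2, -0.1, 0.3]
gripper_width: 0.0257
gripper_force: 0.0
[0.59344534 0.06429011 0.29837346] [ 0.01  0.2   1.07  0.    1.88 -1.7 ]
((335.2882385253906, 240.7529296875), (41.4928092956543, 29.681547164916992), 4.39870548248291) [[0.7205, 0.0678, 0.037], [0.6787, 0.065, 0.037], [0.6752, 0.1191, 0.037], [0.717, 0.1232, 0.037]]
((609.3174438476562, 218.70095825195312), (73.46772766113281, 23.744197845458984), 24.904767990112305) [[0.6167, 0.3896, 0.037], [0.5872, 0.3928, 0.037], [0.6145, 0.4927, 0.037], [0.6453, 0.4912, 0.037]]
((303.9139709472656, 127.40763854980469), (33.69065856933594, 49.491973876953125), 73.61045837402344) [[0.5521, -0.0017, 0.037], [0.5278, 0.0525, 0.037], [0.5637, 0.0694, 0.037], [0.589, 0.0141, 0.037]]
((222.0, 119.0), (36.0, 36.0), 90.0) [[0.5446, -0.0877, 0.037], [0.5384, -0.0454, 0.037], [0.5806, -0.042, 0.037], [0.587, -0.0854, 0.037]]
```

View pics/w2.png

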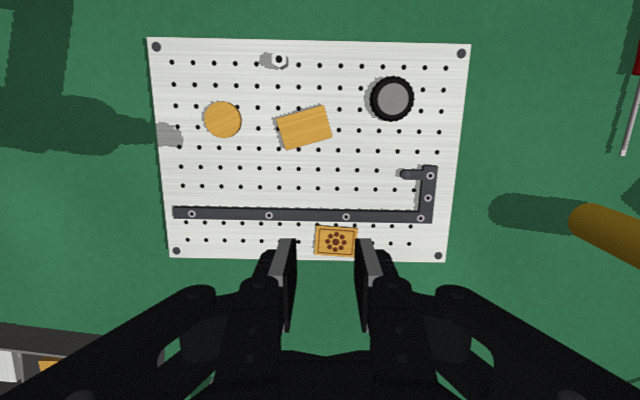

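This view shows everything clear: bed corners (147,38), (470,45), (445,262), (170,258); blank (304,127), disc (222,119), cap (391,99), rail along row ~213 and pocket with end stop near (427,195).

```bash
cat >> h.py <<'E'
def jig(im,C):
    "jig pose from the bed's four edges: origin xy, yaw"
    hsv=cv2.cvtColor(im,cv2.COLOR_BGR2HSV)
    g=cv2.inRange(hsv,(0,0,150),(180,60,255))
    g=cv2.morphologyEx(g,cv2.MORPH_CLOSE,np.ones((5,5)))
    c=max(cv2.findContours(g,cv2.RETR_EXTERNAL,cv2.CHAIN_APPROX_NONE)[0],key=cv2.contourArea)
    h=cv2.convexHull(c);q=cv2.approxPolyDP(h,12,True)[:,0]
    return q,ray(C,q,.025)[:,:2]
def blank(im,C,J=None):
    m=cv2.inRange(cv2.cvtColor(im,cv2.COLOR_BGR2HSV),(10,90,90),(30,255,255))
    out=[]
    for c in cv2.findContours(m,cv2.RETR_EXTERNAL,cv2.CHAIN_APPROX_NONE)[0]:
        if cv2.contourArea(c)>300:
            p=ray(C,c[:,0],.037)[:,:2]*1000
            out.append(cv2.minAreaRect(p.astype(np.float32)))
    return out
E
python3 - <<'E'
from h import *
import pickle
s=pickle.load(open("w2.pkl","rb"));im=cv2.imread("pics/w2.png");C=cam("wrist",s)
q,P=jig(im,C);print(q.tolist(),(P*1000).round(1).tolist())
r=cv2.minAreaRect((P*1000).astype(np.float32));print(r)
for b in blank(im,C):print(b)
# rail: dark pixels along columns 190..400 rows 195..235, upper edge (z=34 top)
gr=cv2.cvtColor(im,cv2.COLOR_BGR2GRAY).astype(int)
u=[];l=[]
for x in range(185,405,3):
    col=gr[198:230,x];d=np.where(col<110)[0]
    if len(d)>5:u.append((x,198+d[0]-.5));l.append((x,198+d[-1]+.5))
for e in(u,l):
    W=ray(C,e,.034)[:,:2]*1000;k=np.polyfit(W[:,1],W[:,0],1);print("rail x=",k,"resid",np.std(np.polyval(k,W[:,1])-W[:,0]))
E
```

```text
[[147, 37], [470, 44], [445, 261], [169, 256]] [[482.7, -161.5], [435.2, 213.2], [710.0, 249.2], [757.8, -127.9]]
((596.391845703125, 43.24562072753906), (277.173095703125, 380.0659484863281), 7.221866130828857)
((697.8582153320312, 93.44113159179688), (41.92390823364258, 54.26952362060547), 3.80826735496521)
((616.4830932617188, 443.9643859863281), (104.54095458984375, 29.84783935546875), 74.28601837158203)
((558.1375122070312, 33.622310638427734), (39.95452880859375, 59.73603439331055), 24.51239013671875)
((562.7022705078125, -65.12346649169922), (42.5414924621582, 43.2308235168457), 4.716314315795898)
rail x= [-1.26510903e-01  6.65364877e+02] resid 0.393089987448454
rail x= [-1.18825790e-01  6.85210093e+02] resid 3.952679414734752
```

```bash
cat >> h.py <<'E'
O=np.array([596.4,43.3]);YAW=0.1265
ex=np.array([np.cos(YAW),np.sin(YAW)]);ey=np.array([-ex[1],ex[0]])
def tojig(p): d=np.asarray(p)[:2]-O; return np.array([d@ex,d@ey])
def goto(jx,jy,z,tyaw):
    "rows' shift (mm) to jig x,y, world z mm; turn so that tool y is at jig yaw tyaw+90deg"
    s=sense();T=R.from_quat(s["eef_rot"]).as_matrix()
    w=O+jx*ex+jy*ey;d=T.T@(np.array([w[0],w[1],z])-s["ee_pos"]*1000)
    Tg=R.from_euler("z",YAW+tyaw).as_matrix()@np.array([[-1,0,0],[0,1,0],[0,0,-1.]])
    print("shift",d.round(1),"turn",R.from_matrix(T.T@Tg).as_rotvec().round(3),"tcp jig",tojig(s["ee_pos"]*1000).round(1),s["clock"])
E
python3 - <<'E'
from h import *
import pickle
s=pickle.load(open("w2.pkl","rb"));C=cam("wrist",s)
print("spacer top",tojig(ray(C,(279,59),.053)[0]*1000),"cap",tojig(ray(C,(392,99),.039)[0]*1000),"nose",tojig(ray(C,(400,174),.034)[0]*1000),"disc",tojig((562.7,-65.1)))
goto(-86,-5,90,0);goto(-86,-5,28,0)
E
```

```text
spacer top [-114.45885966  -31.71752993] cap [-74.52636714  99.16449786] nose [ 16.1481423  116.54067137] disc [ -47.10677864 -103.28214466]
shift [ 84.8 -24.4 209.3] turn [ 0.    -0.002  0.02 ] tcp jig [-1.4 21. ] 2.15
shift [ 84.6 -24.4 271.3] turn [ 0.    -0.002  0.02 ] tcp jig [-1.4 21. ] 2.15
```

```bash
python3 -m pendant '20 -5 49 0 0 0.02 -0.4;40 -10 98 0 0 0.02 -0.4;60 -15 145 0 0 0.02 -0.4;82 -19 190 0 0 0.02 -0.4;82 -19 225 0 0 0.02 -0.4;82 -19 250 0 0 0.02 -0.4;82 -19 262 0 0 0.02 -0.4;82 -19 262 0 0 0.02 -0.4'
python3 - <<'E'
from h import *
goto(-82,0,28,0); s=sense()
print(s["wrist_force"]); im=vision.snapshot("side");a=im[130:290,200:400]
cv2.imwrite("pics/s3.png",cv2.resize(a,(800,640),interpolation=cv2.INTER_CUBIC)[:600])
E
```

```text
clock: 2.95
ee_pos: [0.5126, 0.0324, 0.0369]
eef_rot: [-0.062, 0.998, 0.0, -0.001]
wrist_force: [0.7, -0.0, -0.4]
gripper_width: 0.0255
gripper_force: 0.0
shift [-2.5  0.3  8.9] turn [ 0.001 -0.002 -0.002] tcp jig [-84.5  -0.3] 2.95
[ 0.65429952 -0.04951498 -0.3850262 ]
```

View pics/s3.png

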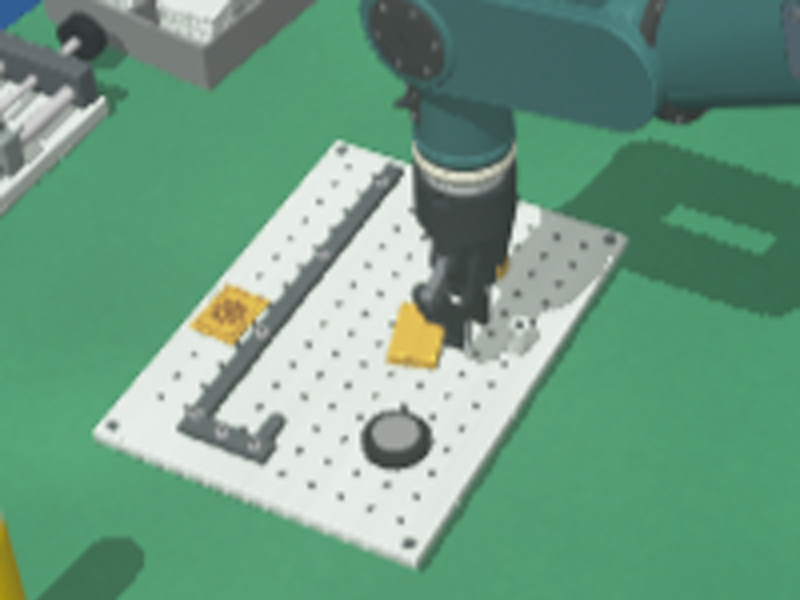

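The fingers stand behind the blank (about (415,335) in the crop), clear of the spacer at (523,332) and the lens cap. Now descend and push.

```bash
python3 -m pendant '0 0 8.5 0 0 0 -0.4;0 0 8.5 0 0 0 -0.4;-7 0 8.5 0 0 0 -0.4;-14 0 8.5 0 0 0 -0.4;-21 0 8.5 0 0 0 -0.4;-28 0 8.5 0 0 0 -0.4;-35 0 8.5 0 0 0 -0.4;-42 0 8.5 0 0 0 -0.4' && python3 -m pendant '-7 0 0 0 0 0 -0.4;-14 0 0 0 0 0 -0.4;-21 0 0 0 0 0 -0.4;-28 0 0 0 0 0 -0.4;-33 0 0 0 0 0 -0.4;-38 0 0 0 0 0 -0.4;-43 0 0 0 0 0 -0.4;-43 0 0 0 0 0 -0.4'
python3 - <<'E'
from h import *
s=sense();goto(14,0,28,0);print(s["wrist_force"]);im=vision.snapshot("side");a=im[130:290,200:400]
cv2.imwrite("pics/s4.png",cv2.resize(a,(800,640),interpolation=cv2.INTER_CUBIC)[:600])
E
```

```text
clock: 3.8
ee_pos: [0.5572, 0.0372, 0.0291]
eef_rot: [-0.062, 0.998, 0.0, -0.0]
wrist_force: [-0.3, -0.9, -0.2]
gripper_width: 0.0257
gripper_force: 0.0
clock: 4.6
ee_pos: [0.5998, 0.0425, 0.0293]
eef_rot: [-0.062, 0.998, 0.0, 0.0]
wrist_force: [0.8, -0.4, 0.9]
gripper_width: 0.0254
gripper_force: 0.0
shift [-10.8   1.2   1.3] turn [ 0.     0.    -0.002] tcp jig [ 3.2 -1.2] 4.6
[ 0.76365825 -0.40534044  0.92290699]
```

View pics/s4.png

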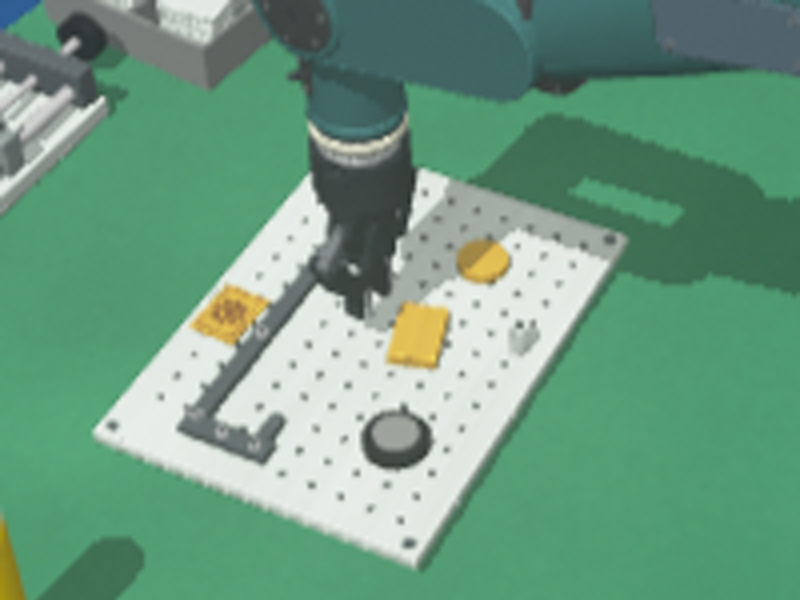

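The fingers slid over the blank: partly open they stand back too far, so the tips passed over its top and it has not moved (still at (418,335) in the crop). I'll go back and push with them shut.

```bash
python3 -m pendant '0 0 -35 0 0 0 -1;45 -3 -35 0 0 0 -1;86 -5 -35 0 0 0 -1;86 -5 -35 0 0 0 -1;86 -5 -35 0 0 0 -1;86 -5 -35 0 0 0 -1;86 -5 -35 0 0 0 -1'
python3 -c "
from h import *
goto(-83,-6,30,0)"
```

```text
clock: 5.35
ee_pos: [0.5159, 0.0269, 0.0648]
eef_rot: [-0.062, 0.998, -0.0, 0.001]
wrist_force: [-0.1, 0.8, 0.1]
gripper_width: -0.0003
gripper_force: 0.0
shift [ 1.1  0.1 34.8] turn [-0.     0.002 -0.002] tcp jig [-82.   -6.1] 5.35
```

```bash
python3 -m pendant '0 0 20 0 0 0 -1;0 0 30 0 0 0 -1;0 0 35 0 0 0 -1;0 0 35 0 0 0 -1' && python3 -m pendant '-6 0 0 0 0 0 -1;-12 0 0 0 0 0 -1;-18 0 0 0 0 0 -1;-24 0 0 0 0 0 -1;-30 0 0 0 0 0 -1;-36 0 0 0 0 0 -1;-42 0 0 0 0 0 -1;-48 0 0 0 0 0 -1'
python3 - <<'E'
from h import *
s=sense();goto(14,-6,30,0);print(s["wrist_force"]);im=vision.snapshot("side")
C=cam("side")
for b in blank(im,C):print(b)
m=cv2.inRange(cv2.cvtColor(im,cv2.COLOR_BGR2HSV),(10,90,90),(30,255,255))
k,l,st,ce=cv2.connectedComponentsWithStats(m)
for i in range(1,k):
    if st[i,4]>40:print(ce[i].round(),st[i,4],tojig(ray(C,ce[i],.035)[0]*1000).round())
E
```

```text
clock: 5.75
ee_pos: [0.514, 0.027, 0.0282]
eef_rot: [-0.062, 0.998, 0.0, -0.001]
wrist_force: [-0.2, -0.6, 0.3]
gripper_width: 0.0001
gripper_force: 0.0
clock: 6.55
ee_pos: [0.5626, 0.0329, 0.0292]
eef_rot: [-0.062, 0.998, 0.0, -0.0]
wrist_force: [0.1, -0.5, 0.6]
gripper_width: -0.0001
gripper_force: 0.0
shift [-48.9   0.2  -0.8] turn [ 0.    -0.    -0.002] tcp jig [-34.9  -6.1] 6.55
[ 0.08326184 -0.50707363  0.59060525]
((650.9696044921875, 423.8965759277344), (55.40187072753906, 152.03565979003906), 57.53627395629883)
((887.6393432617188, -1211.383056640625), (133.16111755371094, 251.42938232421875), 27.316225051879883)
[396.  31.] 401 [  132. -1280.]
[258. 104.] 102 [ 410. -458.]
[263. 122.] 160 [ 331. -364.]
[320. 195.] 110 [-48. -98.]
[257. 208.] 158 [107.  46.]
[304. 215.] 163 [-42.   4.]
[197. 284.] 735 [102. 374.]
```

```bash
python3 - <<'E'
from h import *
s=sense()
a=vision.snapshot("side")[170:250,260:360];b=vision.snapshot("scene")[150:230,280:380];w=vision.snapshot("wrist");cv2.imwrite("pics/w5.png",w)
f=lambda x:cv2.resize(x,(400,320),interpolation=cv2.INTER_CUBIC)
cv2.imwrite("pics/m5.png",np.vstack([np.hstack([f(a),f(b)]),np.hstack([cv2.resize(w,(400,250)),np.zeros((250,400,3),np.uint8)])]))
for n in("side","scene"):print(n,proj(cam(n),s["ee_pos"]))
print(proj(cam("wrist",s),s["ee_pos"]))
E
```

```text
side [[303.43305512 212.91387883]]
scene [[329.02424442 208.56510011]]
[[324.60425903 239.26569079]]
```

View pics/m5.png

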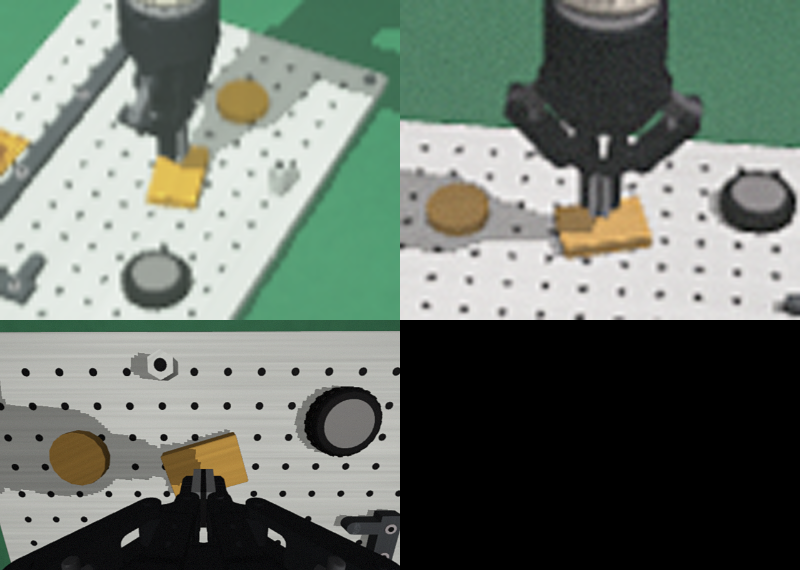

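The fingers are shut but ride just above the blank, which is still unmoved; the real tips are ~10 mm higher than the reported TCP. I'll go back behind the blank and feel for the bed.

```bash
python3 -m pendant '0 0 -12 0 0 0 -1;25 0 -12 0 0 0 -1;49 0 -12 0 0 0 -1;49 0 -6 0 0 0 -1;49 0 -1 0 0 0 -1;49 0 2 0 0 0 -1;49 0 4 0 0 0 -1;49 0 4 0 0 0 -1' && for i in 1; do python3 -m pendant '0 0 2 0 0 0 -1;0 0 2 0 0 0 -1'; python3 -m pendant '0 0 2 0 0 0 -1;0 0 2 0 0 0 -1'; python3 -m pendant '0 0 2 0 0 0 -1;0 0 2 0 0 0 -1'; done | grep -E "ee_pos|force"
```

```text
clock: 7.55
ee_pos: [0.5137, 0.0268, 0.0248]
eef_rot: [-0.062, 0.998, 0.0, -0.0]
wrist_force: [0.5, 0.4, 0.7]
gripper_width: -0.0001
gripper_force: 0.0
ee_pos: [0.5135, 0.0268, 0.0229]
wrist_force: [0.1, -0.3, -0.2]
gripper_force: 0.0
ee_pos: [0.5133, 0.0268, 0.021]
wrist_force: [0.4, 0.3, -0.8]
gripper_force: 0.0
ee_pos: [0.5133, 0.0268, 0.019]
wrist_force: [0.2, -1.3, -0.4]
gripper_force: 0.0
```

```bash
(python3 -m pendant '0 0 2 0 0 0 -1;0 0 2 0 0 0 -1'; python3 -m pendant '0 0 1.5 0 0 0 -1;0 0 1.5 0 0 0 -1') | grep -E "ee_pos|_force"
```

```text
ee_pos: [0.5133, 0.0268, 0.017]
wrist_force: [0.2, 0.7, -1.0]
gripper_force: 0.0
ee_pos: [0.5133, 0.0268, 0.0155]
wrist_force: [-0.6, 0.2, -0.2]
gripper_force: 0.0
```

```bash
python3 -m pendant '0 0 1.5 0 0 0 -1;0 0 1.5 0 0 0 -1' | grep -E "ee_pos|wrist_force"; python3 -m pendant '0 0 1 0 0 0 -1;0 0 1 0 0 0 -1'| grep -E "ee_pos|wrist_force"
```

```text
ee_pos: [0.5133, 0.0267, 0.014]
wrist_force: [-0.1, 0.5, 0.2]
ee_pos: [0.5134, 0.0267, 0.0131]
wrist_force: [0.5, 0.1, -0.1]
```

```bash
python3 -m pendant '0 0 1 0 0 0 -1;0 0 1 0 0 0 -1' | grep -E "ee_pos|wrist_force"; python3 - <<'E'
from h import *
a=vision.snapshot("side")[170:250,260:360];b=vision.snapshot("scene")[150:230,280:380];w=vision.snapshot("wrist")[150:350,200:450]
f=lambda x:cv2.resize(x,(400,320),interpolation=cv2.INTER_CUBIC)
cv2.imwrite("pics/m6.png",np.vstack([np.hstack([f(a),f(b)]),np.hstack([cv2.resize(w,(350,280)),np.zeros((280,450,3),np.uint8)])]))
s=sense()
for n in("side","scene"):print(n,proj(cam(n),s["ee_pos"]+[[0,0,0],[0,0,.012]]))
E
```

```text
ee_pos: [0.5134, 0.0267, 0.0121]
wrist_force: [-0.4, 0.7, 0.1]
side [[317.5934033  221.72512323]
 [317.55600901 219.13583091]]
scene [[330.43166415 200.1904916 ]
 [330.53262722 197.09897476]]
```

View pics/m6.png

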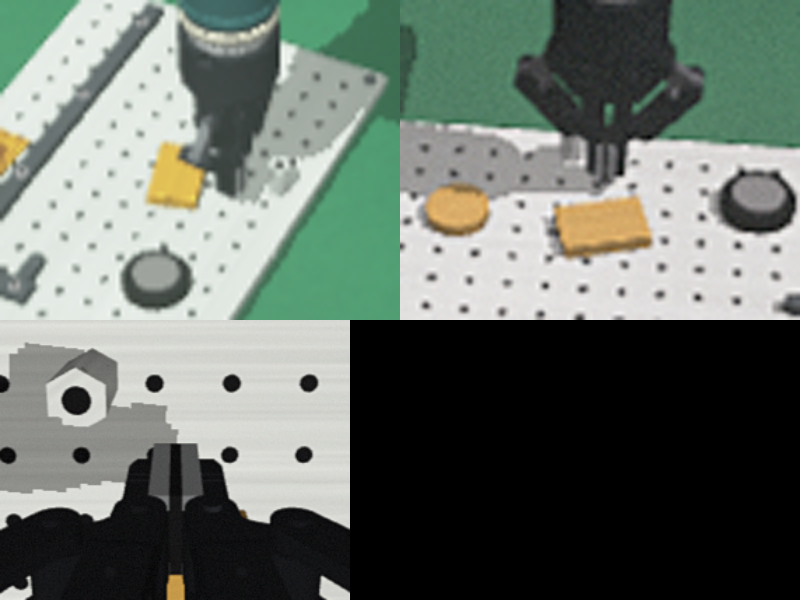

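Seen from the side and scene cameras, the tips stand just above the bed behind the blank (tip at (228,195) and (605,183) in the crops), about 13 mm above the reported TCP; nothing else has moved. I'll raise 3 mm and push.

```bash
python3 -m pendant '-6 0 -3 0 0 0 -1;-12 0 -3 0 0 0 -1;-18 0 -3 0 0 0 -1;-24 0 -3 0 0 0 -1;-30 0 -3 0 0 0 -1;-36 0 -3 0 0 0 -1;-42 0 -3 0 0 0 -1;-42 0 -3 0 0 0 -1' |grep -E "ee_pos|wrist_force"
python3 - <<'E'
from h import *
s=sense();goto(14,-6,15,0)
im=vision.snapshot("side");C=cam("side")
m=cv2.inRange(cv2.cvtColor(im,cv2.COLOR_BGR2HSV),(10,90,90),(30,255,255))
for c in cv2.findContours(m,cv2.RETR_EXTERNAL,cv2.CHAIN_APPROX_NONE)[0]:
    if 60<cv2.contourArea(c)<400:
        p=(ray(C,c[:,0],.034)[:,:2]*1000-O)@np.c_[ex,ey];print(cv2.minAreaRect(p.astype(np.float32)))
E
```

```text
ee_pos: [0.556, 0.032, 0.0152]
wrist_force: [-0.2, 0.2, 0.6]
shift [-55.5   0.2   0.2] turn [ 0.     0.    -0.002] tcp jig [-41.5  -6.1] 10.1
((-39.305030822753906, -0.07636260986328125), (41.187381744384766, 63.64904022216797), 20.109804153442383)
((106.48750305175781, 44.72687530517578), (54.90476608276367, 40.93840789794922), 84.77742767333984)
((-46.583160400390625, -98.74616241455078), (39.584163665771484, 47.2615966796875), 26.17290687561035)
((332.9117126464844, -364.28692626953125), (63.55979537963867, 65.86898040771484), 88.58515167236328)
((411.6128234863281, -459.8355712890625), (46.396949768066406, 62.70732498168945), 83.78433990478516)
```

```bash
cat >> h.py <<'E'
def brects(n,im,s=None,z=.034,amin=60,amax=6000):
    C=cam(n,s);m=cv2.inRange(cv2.cvtColor(im,cv2.COLOR_BGR2HSV),(10,90,60),(30,255,255))
    for c in cv2.findContours(m,cv2.RETR_EXTERNAL,cv2.CHAIN_APPROX_NONE)[0]:
        if amin<cv2.contourArea(c)<amax:
            p=(ray(C,c[:,0],z)[:,:2]*1000-O)@np.c_[ex,ey]
            if abs(p).max()<230:
                r=cv2.minAreaRect(p.astype(np.float32));print(n,c[:,0].mean(0).round(1),np.round(r[0],1),np.round(r[1],1),round(r[2],1))
def tip(n,im):
    "lowest dark pixels of the hand near the projected TCP"
    s=sense();u=proj(cam(n),s["ee_pos"])[0];x,y=u.round().astype(int)
    g=cv2.cvtColor(im,cv2.COLOR_BGR2GRAY)[y-30:y+15,x-14:x+15]
    yy,xx=np.where(g<75);k=yy.max();print(n,"TCP px",u.round(1),"dark bottom row",k+y-30,"cols",xx[yy>=k-1]+x-14)
E
python3 - <<'E'
from h import *
for n in("side","scene"):
    brects(n,cv2.imread(f"pics/{n}0.png"));print()
    im=vision.snapshot(n);cv2.imwrite(f"pics/{n}7.png",im);brects(n,im);tip(n,im)
s=sense();w=vision.snapshot("wrist");cv2.imwrite("pics/w7.png",w);brects("wrist",w,s,.037)
E
```

```text
side [304.  213.5] [-38.3  -1.3] [40.9 66.4] 17.1
side [257.2 208.4] [106.5  44.7] [54.9 40.9] 84.8
side [320.1 194.9] [-46.6 -98.8] [39.5 47.3] 26.2

side [304.5 214.3] [-39.3  -0.1] [41.2 63.6] 20.1
side [257.2 208.4] [106.5  44.7] [54.9 40.9] 84.8
side [320. 195.] [-46.6 -98.7] [39.6 47.3] 26.2
side TCP px [305.9 216.9] dark bottom row 212 cols [303 304 305 304 305]
scene [342.6 252.4] [115.4  38.1] [54.7 41.1] 87.8
scene [330.1 206.4] [-38.4  -3.7] [46.4 59.9] 17.2
scene [294.2 202.1] [ -44.8 -102.9] [47.  38.3] 7.6

scene [342.6 252.4] [115.4  38.1] [54.7 41.1] 87.8
scene [330.3 206.9] [-38.4  -3.7] [46.4 59.9] 17.2
scene [294.2 202.1] [ -44.8 -102.8] [47.  38.3] 7.6
scene TCP px [329.2 210. ] dark bottom row 222 cols [316 325]
```

```bash
python3 -m pendant '0 0 -6 0 0 0 -1;25 0 -6 0 0 0 -1;42 0 -6 0 0 0 -1;42 0 0 0 0 0 -1;42 0 6 0 0 0 -1;42 0 9 0 0 0 -1;42 0 9 0 0 0 -1' |grep -E "ee_pos|wrist_force"; python3 -m pendant '0 0 1.5 0 0 0 -1;0 0 1.5 0 0 0 -1' |grep -E "ee_pos|wrist_force"; python3 -m pendant '0 0 1.5 0 0 0 -1;0 0 1.5 0 0 0 -1' |grep -E "ee_pos|wrist_force"; python3 -m pendant '0 0 1.5 0 0 0 -1;0 0 1.5 0 0 0 -1' |grep -E "ee_pos|wrist_force"
python3 - <<'E'
from h import *
for n in("side","scene"): tip(n,vision.snapshot(n))
E
```

```text
ee_pos: [0.5135, 0.0268, 0.0054]
wrist_force: [-0.2, 0.3, -0.3]
ee_pos: [0.5137, 0.0268, 0.0045]
wrist_force: [-0.1, -0.3, 0.3]
ee_pos: [0.5135, 0.0268, 0.0031]
wrist_force: [-0.3, -0.1, -0.1]
ee_pos: [0.5137, 0.0267, 0.0028]
wrist_force: [-2.3, 0.5, 4.5]
side TCP px [317.6 223.7] dark bottom row 238 cols [306 306]
scene TCP px [330.3 202.7] dark bottom row 215 cols [326]
```

Contact with the bed at a reported z of 3 mm, so the tips are 22 mm above the reported TCP. I'll raise 5 mm and push.

```bash
python3 -m pendant '0 0 -5 0 0 0 -1;-6 0 -5 0 0 0 -1;-12 0 -5 0 0 0 -1;-18 0 -5 0 0 0 -1;-24 0 -5 0 0 0 -1;-30 0 -5 0 0 0 -1;-36 0 -5 0 0 0 -1;-36 0 -5 0 0 0 -1' |grep -E "ee_pos|wrist_force"
python3 - <<'E'
from h import *
goto(14,-6,8,0);brects("side",vision.snapshot("side"));brects("scene",vision.snapshot("scene"))
E
```

```text
ee_pos: [0.5504, 0.0312, 0.0067]
wrist_force: [-0.3, 0.3, -0.7]
shift [-61.2   0.3  -1.2] turn [-0.     0.001 -0.002] tcp jig [-47.2  -6.2] 12.5
side [296.4 213.2] [-17.   7.] [41.2 43.6] 7.9
side [257.2 208.4] [106.5  44.7] [54.9 40.9] 84.8
side [320.5 195.1] [ -49.9 -100.3] [34.7 48.7] 17.0
scene [342.6 252.4] [115.4  38.1] [54.7 41.1] 87.8
scene [328.  212.3] [-14.8  -7.1] [48. 59.] 6.0
scene [294.2 202.2] [ -44.8 -102.8] [47.  38.3] 7.6
```

The blank now moves and aligns itself. I'll continue to the rail.

```bash
python3 -m pendant '-7 0 0 0 0 0 -1;-14 0 0 0 0 0 -1;-21 0 0 0 0 0 -1;-28 0 0 0 0 0 -1;-35 0 0 0 0 0 -1;-42 0 0 0 0 0 -1;-48 0 0 0 0 0 -1;-54 0 0 0 0 0 -1' |grep -E "ee_pos|wrist_force"
python3 -m pendant '-2 0 0 0 0 0 -1;-4 0 0 0 0 0 -1;-4 0 0 0 0 0 -1' |grep -E "ee_pos|wrist_force"; python3 -m pendant '-2 0 0 0 0 0 -1;-2 0 0 0 0 0 -1' |grep -E "ee_pos|wrist_force"
python3 - <<'E'
from h import *
goto(14,-6,8,0);brects("side",vision.snapshot("side"));brects("scene",vision.snapshot("scene"))
E
```

```text
ee_pos: [0.6033, 0.0379, 0.0067]
wrist_force: [-1.0, -1.3, -0.3]
ee_pos: [0.6071, 0.0384, 0.0068]
wrist_force: [-0.5, 0.3, -0.5]
ee_pos: [0.6089, 0.0386, 0.0068]
wrist_force: [-0.6, 0.3, -0.8]
shift [-2.2  0.2 -1.2] turn [ 0.     0.    -0.002] tcp jig [11.8 -6.2] 13.9
side [280.2 207.1] [42.5  7.4] [43.4 37.1] 1.4
side [257.2 208.4] [106.5  44.7] [54.9 40.9] 84.8
side [320.1 194.9] [-46.6 -98.8] [39.5 47.3] 26.2
scene [342.6 252.4] [115.4  38.1] [54.7 41.1] 87.8
scene [325.2 227.8] [ 40.2 -10.5] [59.5 46.1] 89.2
scene [294.1 202.1] [ -44.7 -104.2] [47.  40.9] 7.6
```

```bash
for i in 1; do python3 -m pendant '-1.5 0 0 0 0 0 -1;-1.5 0 0 0 0 0 -1'; python3 -m pendant '-1.5 0 0 0 0 0 -1;-1.5 0 0 0 0 0 -1'; python3 -m pendant '-1 0 0 0 0 0 -1;-1 0 0 0 0 0 -1'; done |grep -E "ee_pos|wrist_force"
```

```text
ee_pos: [0.6103, 0.0388, 0.0068]
wrist_force: [-0.9, -0.1, 0.4]
ee_pos: [0.6119, 0.039, 0.0067]
wrist_force: [-1.7, -0.2, 0.8]
ee_pos: [0.6127, 0.039, 0.0067]
wrist_force: [-1.4, -0.7, 0.5]
```

```bash
for i in 1; do python3 -m pendant '-1 0 0 0 0 0 -1;-1 0 0 0 0 0 -1'; python3 -m pendant '-1 0 0 0 0 0 -1;-1 0 0 0 0 0 -1';  done |grep -E "ee_pos|wrist_force"
```

```text
ee_pos: [0.6129, 0.0389, 0.0067]
wrist_force: [-4.7, -1.3, 2.6]
ee_pos: [0.6129, 0.0389, 0.0066]
wrist_force: [-6.5, -2.6, 3.6]
```

```bash
python3 - <<'E'
from h import *
goto(14,-6,8,0);brects("side",vision.snapshot("side"));brects("scene",vision.snapshot("scene"))
s=sense();w=vision.snapshot("wrist");brects("wrist",w,s,.037);print(s["wrist_force"])
E
```

```text
shift [ 1.8  0.4 -1.4] turn [-0.    -0.004 -0.002] tcp jig [15.8 -6.4] 15.0
side [279.1 206.7] [46.7  7.1] [37.1 43.6] 89.0
side [257.2 208.2] [107.   44.3] [55.1 42.4] 88.2
side [320.1 194.9] [-46.6 -98.8] [39.5 47.3] 26.2
scene [342.6 252.4] [115.4  38.1] [54.7 41.1] 87.8
scene [324.8 228.7] [ 42.9 -10.7] [42.1 58.8] 1.1
scene [294. 202.] [ -44.8 -102.9] [47.1 38.4] 7.6
wrist [325.1 344. ] [54.8 -6.3] [ 6.4 12.8] 89.8
wrist [374.8 283.6] [24.3 15.8] [11.1  5.2] 32.2
wrist [266.8 283.4] [ 25.2 -31.1] [15.3  8.7] 89.8
[-8.3530908  -1.50600828  3.2288947 ]
```

The blank has stalled against the rail with 8 N and both cameras give it parallel to the rail within their precision. Next I back off, lift, and turn to push along the rail.

```bash
python3 -m pendant '3 0 0 0 0 0 -1;14 0 0 0 0 0 -1;14 0 -25 0 0 0 -1;14 0 -55 0 0 0.1 -1;10 -20 -60 0 0 0.25 -1;0 -40 -60 0 0 0.4 -1;-15 -53 -60 0 0 0.55 -1;-30 -53 -60 0 0 0.7 -1' |grep -E "ee_pos|wrist_force|rot"
python3 - <<'E'
from h import *
goto(45,-62,65,-np.pi/2);goto(45,-62,7,-np.pi/2);brects("side",vision.snapshot("side"));brects("scene",vision.snapshot("scene"))
E
```

```text
ee_pos: [0.6517, -0.0114, 0.0671]
eef_rot: [0.288, 0.958, 0.0, 0.001]
wrist_force: [-0.6, -0.1, 0.2]
shift [ 1.8 -2.5  2.1] turn [0.001 0.002 0.86 ] tcp jig [ 48.  -61.2] 15.95
shift [ 1.9 -2.6 60.1] turn [0.001 0.002 0.86 ] tcp jig [ 48.  -61.2] 15.95
side [257.2 208.4] [106.5  45.1] [54.3 40.9] 84.8
side [281.7 203.8] [46.3 -7.5] [66.2 44.4] 89.4
side [320.1 194.9] [-46.6 -98.8] [39.5 47.3] 26.2
scene [342.6 252.4] [115.4  38.1] [54.7 41.1] 87.8
scene [324.8 228.7] [ 43.2 -11. ] [41.9 59. ] 1.9
scene [293.2 202.6] [ -44.4 -105.5] [47.3 32.5] 9.1
```

```bash
python3 -m pendant '1 -1 0 0 0 0.15 -1;2 -3 0 0 0 0.3 -1;2 -3 0 0 0 0.45 -1;2 -3 0 0 0 0.6 -1;2 -3 0 0 0 0.75 -1;2 -3 0 0 0 0.86 -1;2 -3 0 0 0 0.86 -1' |grep -E "ee_pos|wrist_force|rot"
python3 - <<'E'
from h import *
goto(45,-62,65,-np.pi/2);goto(45,-62,7,-np.pi/2)
s=sense();w=vision.snapshot("wrist");cv2.imwrite("pics/w9.png",w);brects("wrist",w,s,.037)
m=cv2.inRange(cv2.cvtColor(w,cv2.COLOR_BGR2HSV),(10,90,60),(30,255,255))
C=cam("wrist",s)
for p in ((60,20),(60,-60),(65,-100),(65,60)):
    q=O+p[0]*ex+p[1]*ey;print(p,proj(C,[q[0]/1e3,q[1]/1e3,.034]).round())
E
```

```text
ee_pos: [0.647, -0.0105, 0.0667]
eef_rot: [0.657, 0.754, 0.0, -0.0]
wrist_force: [-0.6, -0.5, -0.3]
shift [-2.2  1.6  1.7] turn [ 0.    -0.     0.012] tcp jig [ 43.4 -59.8] 16.75
shift [-2.3  1.6 59.7] turn [ 0.    -0.     0.012] tcp jig [ 43.4 -59.8] 16.75
wrist [185.2 277.4] [-45.6 -98.2] [47.1 37.1] 28.8
(60, 20) [[359.  79.]]
(60, -60) [[354. 219.]]
(65, -100) [[360. 279.]]
(65, 60) [[371.  -4.]]
```

```bash
python3 - <<'E'
from h import *
w=cv2.imread("pics/w9.png");brects("wrist",w,sense(),.037,300,60000)
E
python3 -m pendant '-2 1.5 40 0 0 0.012 -1;-2 1.5 52 0 0 0.012 -1;-2 1.5 59 0 0 0.012 -1;-2 1.5 59 0 0 0.012 -1' |grep -E "ee_pos|wrist_force|rot"
```

```text
wrist [185.2 277.4] [-45.5 -98.4] [47.1 37.1] 28.9
wrist [332.4 133. ] [ 46.1 -10.7] [40.  59.9] 0.1
wrist [453.   48.2] [108.   34.6] [49.6 40.6] 87.0
ee_pos: [0.6485, -0.0125, 0.0065]
eef_rot: [0.662, 0.75, -0.001, -0.001]
wrist_force: [-0.9, -0.1, 0.4]
```

The wrist view gives the blank at 0.1° from the rail: flush. Now slide it along.

```bash
python3 -m pendant '6 0 0 0 0 0 -1;12 0 0 0 0 0 -1;18 0 0 0 0 0 -1;24 0 0 0 0 0 -1;30 0 0 0 0 0 -1;36 0 0 0 0 0 -1;42 0 0 0 0 0 -1;48 0 0 0 0 0 -1' |grep -E "ee_pos|wrist_force"
python3 -m pendant '6 0 0 0 0 0 -1;12 0 0 0 0 0 -1;18 0 0 0 0 0 -1;24 0 0 0 0 0 -1;30 0 0 0 0 0 -1;36 0 0 0 0 0 -1;36 0 0 0 0 0 -1' |grep -E "ee_pos|wrist_force"
python3 - <<'E'
from h import *
goto(45,74,7,-np.pi/2);s=sense();w=vision.snapshot("wrist");cv2.imwrite("pics/w10.png",w)
brects("wrist",w,s,.037,300,60000);brects("side",vision.snapshot("side"));brects("scene",vision.snapshot("scene"))
E
```

```text
ee_pos: [0.6435, 0.0354, 0.0077]
wrist_force: [0.1, -1.7, 0.4]
ee_pos: [0.6389, 0.072, 0.0076]
wrist_force: [0.9, 0.1, 0.5]
shift [50.9 -0.9  0.7] turn [-0.    -0.001 -0.003] tcp jig [45.7 23.1] 18.7
wrist [474.9 220.4] [107.2  40.8] [53.2 40.4] 87.0
wrist [325.9 162.5] [45.4 64.8] [59.6 40.1] 89.8
side [270. 219.] [45.6 67. ] [66.9 44. ] 89.8
side [257.2 208.1] [107.   44.3] [55.1 42.4] 88.2
side [320.  194.9] [-46.6 -98.7] [39.6 47.3] 26.2
scene [342.6 252.4] [115.4  38.1] [54.7 41.1] 87.8
scene [354.7 230.8] [42.4 64.8] [42.  58.7] 1.9
scene [294. 202.] [ -44.8 -102.9] [47.  38.3] 7.6
```

```bash
python3 -m pendant '6 0 0 0 0 0 -1;12 0 0 0 0 0 -1;18 0 0 0 0 0 -1;24 0 0 0 0 0 -1;30 0 0 0 0 0 -1;36 0 0 0 0 0 -1;42 0 0 0 0 0 -1;46 0 0 0 0 0 -1' |grep -E "ee_pos|wrist_force"
for i in 1; do python3 -m pendant '1.5 0 0 0 0 0 -1;1.5 0 0 0 0 0 -1'; python3 -m pendant '1.5 0 0 0 0 0 -1;1.5 0 0 0 0 0 -1'; python3 -m pendant '1 0 0 0 0 0 -1;1 0 0 0 0 0 -1';  done |grep -E "ee_pos|wrist_force"
python3 - <<'E'
from h import *
goto(45,74,7,-np.pi/2);s=sense();w=vision.snapshot("wrist");cv2.imwrite("pics/w11.png",w)
brects("wrist",w,s,.037,300,60000)
E
```

```text
ee_pos: [0.6334, 0.1171, 0.0077]
wrist_force: [-0.1, -0.8, -1.1]
ee_pos: [0.6333, 0.1183, 0.0078]
wrist_force: [-0.8, 0.5, 0.8]
ee_pos: [0.6332, 0.1193, 0.0078]
wrist_force: [0.7, 0.4, -0.2]
ee_pos: [0.6331, 0.1201, 0.0079]
wrist_force: [0.1, -2.0, -0.7]
shift [ 2.4 -1.2  0.9] turn [ 0.     0.    -0.004] tcp jig [46.1 71.6] 20.25
wrist [442.7 348.2] [99.7 28.7] [ 6.8 20.7] 56.0
wrist [474.1 288.8] [107.8  56.3] [29.  40.4] 86.9
wrist [325.3 163.3] [ 45.7 112.9] [59.8 40. ] 89.8
```

```bash
for i in 1; do python3 -m pendant '1 0 0 0 0 0 -1;1 0 0 0 0 0 -1'; python3 -m pendant '1 0 0 0 0 0 -1;1 0 0 0 0 0 -1'; python3 -m pendant '1 0 0 0 0 0 -1;1 0 0 0 0 0 -1';  done |grep -E "ee_pos|wrist_force"
```

```text
ee_pos: [0.633, 0.1213, 0.0079]
wrist_force: [0.3, -0.2, -0.6]
ee_pos: [0.6329, 0.1223, 0.0079]
wrist_force: [1.2, -0.3, -0.1]
ee_pos: [0.633, 0.1224, 0.0079]
wrist_force: [1.2, -3.4, 0.8]
```

```bash
for i in 1; do python3 -m pendant '1 0 0 0 0 0 -1;1 0 0 0 0 0 -1'; python3 -m pendant '1.5 0 0 0 0 0 -1;1.5 0 0 0 0 0 -1;1.5 0 0 0 0 0 -1'; done |grep -E "ee_pos|wrist_force"
python3 - <<'E'
from h import *
goto(45,74,7,-np.pi/2);s=sense();w=vision.snapshot("wrist")
brects("wrist",w,s,.037,300,60000)
E
```

```text
ee_pos: [0.633, 0.1224, 0.0079]
wrist_force: [1.5, -7.0, 0.6]
ee_pos: [0.633, 0.1224, 0.0079]
wrist_force: [1.2, -9.3, 0.5]
shift [ 0.2 -1.3  0.9] turn [ 0.     0.005 -0.005] tcp jig [46.3 73.8] 21.4
wrist [442.3 348.1] [100.1  30.6] [ 6.7 21.3] 55.2
wrist [473.2 289.8] [108.   57.5] [27.  40.2] 86.9
wrist [325.  163.7] [ 45.7 115.2] [40.  59.8] 0.0
```

Home against the stop with 9 N; measured y 115.2, yaw 0. I'll back off and give one gentle nudge against the rail to be sure it's flush both ways.

```bash
python3 -m pendant '-4 0 0 0 0 0 -1;-15 0 0 0 0 0 -1;-15 0 -30 0 0 0 -1;-15 0 -60 0 0 -0.1 -1;-5 -15 -60 0 0 -0.25 -1;10 -35 -60 0 0 -0.4 -1;22 -48 -60 0 0 -0.55 -1;22 -48 -60 0 0 -0.7 -1' |grep -E "ee_pos|wrist_force|rot"
python3 - <<'E'
from h import *
goto(1,96,7,0)
E
```

```text
ee_pos: [0.5798, 0.1435, 0.0676]
eef_rot: [0.361, 0.932, 0.001, -0.001]
wrist_force: [-0.1, -0.8, -0.1]
shift [-7.5  0.1 60.6] turn [ 0.001 -0.003 -0.866] tcp jig [ -3.8 101.5] 22.25
```

```bash
python3 -m pendant '-3 0 0 0 0 -0.15 -1;-7 0 0 0 0 -0.3 -1;-7 0 0 0 0 -0.45 -1;-7 0 0 0 0 -0.6 -1;-7 0 0 0 0 -0.75 -1;-7 0 0 0 0 -0.866 -1;-7 0 0 0 0 -0.866 -1' |grep -E "ee_pos|wrist_force|rot"
python3 - <<'E'
from h import *
goto(1,96,7,0)
for n in("side","scene"):brects(n,vision.snapshot(n))
E
```

```text
ee_pos: [0.5868, 0.1372, 0.0675]
eef_rot: [-0.059, 0.998, 0.001, -0.0]
wrist_force: [0.1, -0.3, 0.4]
shift [ 1.3  1.5 60.5] turn [ 0.001 -0.001 -0.008] tcp jig [ 2.4 94.4] 22.95
side [261.9 229.2] [ 45.8 115.3] [60.8 45.1] 89.4
side [256.3 208.2] [107.6  44.3] [55.1 41.2] 88.2
side [320.1 195. ] [-46.6 -98.8] [39.5 47.3] 26.2
scene [342.6 252.4] [115.4  38.1] [54.7 41.1] 87.8
scene [374.7 232.3] [ 42.  116.1] [42.9 60.1] 0.1
scene [294.1 202.1] [ -44.8 -102.9] [47.  38.3] 7.6
```

```bash
python3 -m pendant '1 1 40 0 0 -0.008 -1;1 1 53 0 0 -0.008 -1;1 1 60 0 0 -0.008 -1;1 1 60 0 0 -0.008 -1;-5 1 60 0 0 -0.008 -1;-9 1 60 0 0 -0.008 -1;-11 1 60 0 0 -0.008 -1;-11 1 60 0 0 -0.008 -1' |grep -E "ee_pos|wrist_force|rot"
for i in 1; do python3 -m pendant '-1 0 0 0 0 0 -1;-1 0 0 0 0 0 -1'; python3 -m pendant '-1 0 0 0 0 0 -1;-1 0 0 0 0 0 -1'; python3 -m pendant '-1 0 0 0 0 0 -1;-1 0 0 0 0 0 -1';python3 -m pendant '-1 0 0 0 0 0 -1;-1 0 0 0 0 0 -1'; done |grep -E "ee_pos|wrist_force"; python3 -c "
from h import *
goto(15.8,96,7,0)"
```

```text
ee_pos: [0.599, 0.1393, 0.0086]
eef_rot: [-0.063, 0.998, 0.0, 0.001]
wrist_force: [-0.2, -0.4, 0.1]
ee_pos: [0.599, 0.1394, 0.0079]
wrist_force: [-0.0, 0.4, -0.8]
ee_pos: [0.5999, 0.1394, 0.0077]
wrist_force: [-0.6, 0.1, -1.1]
ee_pos: [0.6001, 0.1394, 0.0076]
wrist_force: [-4.2, -1.1, 1.2]
ee_pos: [0.6001, 0.1394, 0.0075]
wrist_force: [-6.9, -1.2, 3.6]
shift [-0.   1.1  0.5] turn [-0.    -0.004 -0.   ] tcp jig [15.8 94.9] 24.65
```

The fingers stall at exactly the same jig x (15.8) as at the first rail contact, so the blank is flush with the rail. Taking the hand clear.

```bash
python3 -m pendant '4 0 0 0 0 0 -1;14 0 0 0 0 0 -1;14 0 -35 0 0 0 -1;14 0 -80 0 0 0 -1;14 0 -130 0 0 0 -1;0 0 -180 0 0 0 -1;-35 0 -220 0 0 0 -1;-35 0 -220 0 0 0 -1' |grep -E "ee_pos|wrist_force|rot"
python3 -m pendant '0 0 0 0 0 0 -1;0 0 0 0 0 0 -1;0 0 0 0 0 0 -1' |grep -E "ee_pos|wrist_force"
python3 - <<'E'
from h import *
s=sense();w=vision.snapshot("wrist");brects("wrist",w,s,.037,200,60000);cv2.imwrite("pics/w12.png",w)
for n in("side","scene"):brects(n,vision.snapshot(n))
print(s["clock"])
E
```

```text
ee_pos: [0.6414, 0.1446, 0.2355]
eef_rot: [-0.063, 0.998, 0.001, 0.008]
wrist_force: [0.4, 0.7, 0.7]
ee_pos: [0.635, 0.1439, 0.225]
wrist_force: [-0.5, 1.0, -0.6]
wrist [272.8 222.9] [107.7  39.2] [54.3 41.4] 86.9
wrist [344.3 165.8] [ 45.1 115. ] [60.6 40.6] 89.9
wrist [121.2  71.8] [ -46.1 -101.3] [45.9 42.5] 80.9
side [261.8 229.2] [ 46.4 115.4] [60.8 44.2] 88.8
side [257.2 208.4] [106.5  44.7] [54.9 40.9] 84.8
side [320.1 194.9] [-46.6 -98.8] [39.5 47.3] 26.2
scene [342.6 252.4] [115.4  38.1] [54.7 41.1] 87.8
scene [374.7 232.4] [ 42.1 116.2] [43.1 60.3] 0.1
scene [294.1 202.1] [ -44.7 -104.2] [47.  40.9] 7.6
25.75
```

View pics/w12.png

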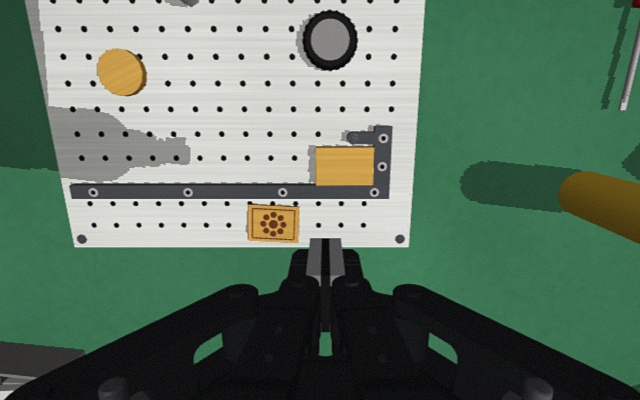

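The blank (345,166) sits in the pocket flush with both rail and end stop, measured at jig (45.1, 115.0). Disc, cap and marked plate are where they were, and the hand is well above.

```bash
python3 -c "
from cell import order
print(order.hand_in())"
```

```text
the job is handed in; nothing more can be done
None
```

The brass blank was pushed flush to the rail, then slid home against the end stop (measured at jig x 45.1, y 115.0 mm, against a target of 45, 115). The other parts I could check had not moved, the hand is clear, and the job was handed in at about 26 s.

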